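# Pin the mirror mount into line

### The job

The hanging plate inside the mirror mount has slipped out of line with the hole in the steel cover, and you cannot measure which way: take the tapered pin out of the rack, feel with its nose for the plate's hole under the cover, and work the pin down gently, never with a hard shove, until its collar is flat on the cover and the plate is pulled into line. Leave the pin standing there, let go of it, and leave the straight pin, bowl, chest and book where they are.

Things in the scene. Friction and masses are not known exactly. Their poses are not given: they have to be found in the camera images.
- taper_pin: Steel drift, about 140 g, hanging by its collar in one of the rack's holes. Head 18 x 18 mm square (faces along x, y), 40 tall, on a collar of diameter 32, 5 thick; below it a shank of diameter 19 for 14 mm, then a cone narrowing to diameter 6 over 38.5 mm and a blunt flat nose (edge broken 0.5 mm). Origin: centre of the collar's underside, z up (head z = 5 to 45 mm, nose end z = -53).
- straight_pin: Bystander in the rack's other hole (which is which varies): collar, length and origin as taper_pin, but a round head (diameter 18, 40 tall) and a straight blunt shank of diameter 19 all the way down, which cannot pass holes that are out of line.
- rack: Fixed light wooden rack, open front and back, 60 (x) x 150 (y) x 66 mm tall; its 8 mm top board has two holes of diameter 22 at y = -40 and +40 mm from which the two pins hang. Origin: centre of its underside.
- mount: Fixed mirror mount: hollow wooden block 110 x 110 mm, 72 mm tall with its 5 mm steel cover plate, and a 20 mm wide, 8 mm tall steel foot on each side along x. 0.5 mm under the cover is a hidden hanging plate, 5 mm thick; below that it is hollow for the pin's whole length. Load it by the pin with less than 45 N in all (cover and plate); 5 to 20 N do. Origin: centre of its underside.
- mount_hole (a point): Centre of the cover's hole (diameter 20, square edge) at its top face, 72 mm above the sideboard, z up. The hidden plate's equal hole is off to an unmeasured side, any way round. On centre, the nose lands on the plate, 5.5 mm below here; it drops into the overlap if held about 5.5 mm off centre to the right side, within about 28 degrees.
- plate (a joint): How far (m) the hidden plate's hole is out of line with the cover's, not which way: 0.0105 to 0.0113 at the start, 0 in line, under 0.002 once the pin's shank is through both. It slides level, only along the line through the cover hole's axis, stiffly (about 4.5 N), with no spring, and stays where it is left.
- bowl: Bystander: small blue ceramic bowl, rim diameter 110, 45 mm tall. Origin: centre of its underside.
- chest: Bystander: small wooden chest with iron bands, 97 x 144 x 79 mm. Origin: centre of its underside.
- book: Bystander: book lying flat, 130 x 190 x 22 mm. Origin: centre of its underside.
There are look-alikes about, which are no part of the job. What is shaped like the mount but red is not meant. What is shaped like the taper_pin but orange is not meant.

How it is judged:
By the outcome, as a careful person would: the job done as asked, in the order asked, and still so for the second after the job is handed in, with the robot touching nothing.
It also fails if it takes over 61 s, if anything falls off the work surface, if the arm or the gripper's body presses on something with over 40 N, if the wrist force passes 120 N, or if a joint passes its speed limit or range.

### The arm

A 6-joint arm with a two-finger parallel gripper is mounted at the origin on the work surface. World frame = base frame: x ahead of the robot, y to its left, z up, the work surface at z = 0. Lengths are in m, angles in rad, forces in N, time in s.
With the tool pointing down it reaches from about 0.35 to 0.975 m from the base axis. Payload 4.9 kg.
Tool frame: the origin (TCP) lies on the centre line of the jaws, within the pads' length; the fingertips stand 8 mm ahead of it and the grasp point (between the pads) lies 11 mm behind it; z points along the fingers, y is the line along which they close (so a half turn about z gives the same grasp; the last joint's range is limited). The gripper opens to 85 mm and grips with 20 to 120 N. Pads are 22 mm wide; open, the fingers measure 114 mm over their backs; the gripper's body (76 mm by 85 mm) begins 54 mm behind the grasp point. The pads swing forward as they close: fully open they stand 13 mm farther back than shut.
Start: joints at [-1.238, 0.053, 1.613, -0, 1.476, -0.119], TCP at [0.273, -0.562, 0.239] pointing down, gripper open.
Joint ranges: [-3.01, 3.01], [-1.01, 2.22], [0.06, 2.58], [-1.02, 4.17], [0.09, 2.62], [-3.14, 3.14]. Speed limits (rad/s): [2.57, 2.57, 3.14, 3.14, 3.14, 3.14].

### API

Orientations are given as a rotation vector (axis times angle).
In Python, from station import ctrl gives the robot as it stands.
- The arm moves only by the shell command python3 -m jog 'ROWS' [FORCE]. ROWS is rows parted by semicolons, their numbers by spaces, 1 to 20 of them, each of 7 numbers: the finger opening in m, then dx, dy, dz in m, then a rotation vector rx, ry, rz in rad; each row is the pose to reach, as a shift and turn from the pose commanded when the command began, along the tool's axes at that moment; what a row does not reach only later rows make up. A row lasts 1/12 s, in which the tool goes at most 0.0417 m and 0.125 rad, less where a joint would pass 70% of its speed; a pose out of reach is approached as far as the arm can. The fingers move at their own pace and stop on an object; FORCE is the grip in N (left out, the last holds). Time passes only in rows, so rows that do not move let the fingers close. It prints the time, the measured TCP pose, the force, the opening and the grip force at its end.
- ctrl.get_obs(): the state, without advancing time (a new reading comes with each control period).
- ctrl.get_image(name): name is "scene" or "top" or "wrist"; returns the picture (400x640x3 uint8, red, green, blue); there is no depth.
- ctrl.camera_params(name): a dict with "fx", "fy", "cx", "cy" (pixels), "T" (4x4, takes a point from camera to world coordinates); the wrist camera has in their place "tool_from_camera" (4x4, takes a point from camera to tool coordinates, whose origin is the TCP and whose axes are the flange's). Camera axes: x right, y down, z forward; pixel columns grow to the right and rows downward; lengths in m; the calibration is good to about 2 mm. The wrist camera is an equidistant fisheye: a pixel r from the principal point sees the ray r / f radians off the axis. A picture is of the moment at which its call begins: read the wrist's pose just before it. camera_params takes no time and is no camera call.
- ctrl.finish_job(): hands the job in; it is judged then, once.
Trained networks look in the newest picture that a camera, given by its name, has taken for a name from the list of things; names that differ only in an ending like _2 or _b are one class to them, and where a whole thing is asked for, a point or a joint stands for the part that bears it (a point fixed in the world has none). Each returns a list of dicts, best first, with "p" (0 to 1); they miss things now and then, are a little off and sometimes report something else, mostly with a low value. They report only what shows in the picture. A call takes as long as a camera call. They do not tell look-alikes from the thing itself.
- ctrl.find_in(camera, thing): "extent" ([left, top, right, bottom] in pixels, round what is visible of it).
- ctrl.cut_out(camera, thing): "mask" (400x640 bool, what is visible of it) and "extent" ([left, top, right, bottom] in pixels, round what is visible of it).
- ctrl.tip_of(camera, thing): "xy" ([column, row] in pixels: a listed point, or the origin of a listed thing).
The state is a dict: "t": time; "q": joint angles; "dq": joint speeds; "effort": joint torques, N m; "tool_pos": TCP position; "tool_rot": TCP orientation; "contact_force": force on the tool from outside, world axes, zero at the start; "wrist_torque": the same for the moment, N m; "opening": finger opening in m; "grip_force": force on a finger pad.
Only numpy, scipy, OpenCV 4.12 (cv2) and the standard library are available. Lean on these libraries where they do the work, as an engineer would, in place of code of your own. Each camera call takes 0.05 s, during which the arm holds its last target. There are 200 camera calls.

## Working session

There is one attempt and no reset: what is moved stays moved. The work goes in short steps, Python scripts to look and compute and a shell command to move; the robot and the scene stay as the last step left them, time stands still between calls to the robot, and variables do not carry over. Pictures are saved under pics/ and viewed, at most 10 in all, crops included, and the job is handed in when it is done.

```bash
ls; mkdir -p pics; python3 - <<'E'
from station import ctrl
import cv2,numpy as np
ims=[]
for n in("scene","top"):
    im=ctrl.get_image(n);cv2.imwrite(f"pics/{n}0.png",im[:,:,::-1])
    p=ctrl.camera_params(n);print(n,p["fx"],p["cx"],p["cy"],np.round(p["T"],3).tolist())
    for th in("taper_pin","straight_pin","rack","mount","mount_hole","bowl","chest","book"):
        r=ctrl.tip_of(n,th);print(th,[(np.round(d["xy"],1).tolist(),round(d["p"],2)) for d in r][:4])
o=ctrl.get_obs();print(o)
print(ctrl.camera_params("wrist"))
E
```

```text
pics
scene 415.20071927699286 320.16926943487294 200.26510443044555 [[0.104, 0.584, -0.805, 1.282], [0.995, -0.064, 0.082, -0.056], [-0.004, -0.809, -0.587, 0.606], [0.0, 0.0, 0.0, 1.0]]
taper_pin [([410.4, 180.8], 0.69), ([421.8, 196.0], 0.57)]
straight_pin [([388.2, 197.6], 0.76)]
rack [([404.5, 218.3], 0.59), ([484.1, 281.0], 0.16)]
mount [([259.1, 173.9], 0.92), ([255.1, 218.9], 0.74), ([173.0, 236.7], 0.56)]
mount_hole [([253.3, 192.9], 0.88), ([255.3, 149.8], 0.82)]
bowl [([340.8, 294.0], 0.65)]
chest [([181.6, 301.0], 0.71)]
book [([483.5, 284.1], 0.94)]
top 414.7855286005814 311.76129728890004 204.18238571708383 [[-0.025, -0.997, 0.077, 0.456], [-0.999, 0.022, -0.04, 0.026], [0.038, -0.078, -0.996, 0.997], [0.0, 0.0, 0.0, 1.0]]
taper_pin [([191.7, 198.6], 0.61), ([192.3, 236.0], 0.58)]
straight_pin [([228.4, 199.9], 0.49)]
rack [([217.4, 198.7], 0.76)]
mount [([359.7, 212.0], 0.74), ([431.4, 194.8], 0.67), ([360.0, 290.1], 0.6)]
mount_hole [([361.1, 207.8], 0.93), ([362.2, 295.8], 0.92), ([443.0, 188.7], 0.9)]
bowl [([290.3, 109.0], 0.65)]
chest [([409.3, 117.4], 0.89)]
book 
[... 485 characters left out ...]
ay([ 3.06172308e+00,  7.03641654e-01, -9.58312352e-06]), 'contact_force': array([ 0.39789283, -1.06712303,  0.70422092]), 'wrist_torque': array([-0.0053658 ,  0.0036816 ,  0.04018523]), 'grip_force': 0.0, 'opening': 0.08543458227471899}
{'fx': 309.70691628693146, 'fy': 309.70691628693146, 'cx': 321.072164030781, 'cy': 201.7102590548044, 'tool_from_camera': array([[ 1.49118579e-04, -9.62575508e-01, -2.71013595e-01,
         6.80620132e-02],
       [ 9.99998543e-01, -3.17367829e-04,  1.67743932e-03,
         2.43430693e-05],
       [-1.70067301e-03, -2.71013450e-01,  9.62574058e-01,
        -1.33722718e-01],
       [ 0.00000000e+00,  0.00000000e+00,  0.00000000e+00,
         1.00000000e+00]])}
```

```bash
python3 - <<'E'
import cv2,numpy as np
a=cv2.imread("pics/top0.png")[80:330,130:500]
b=cv2.imread("pics/scene0.png")[120:330,120:540]
cv2.imwrite("pics/c_top.png",cv2.resize(a,None,fx=2.1,fy=2.1,interpolation=2))
cv2.imwrite("pics/c_scene.png",cv2.resize(b,None,fx=1.9,fy=1.9,interpolation=2))
E
```

```text
(no output)
```

View pics/c_top.png

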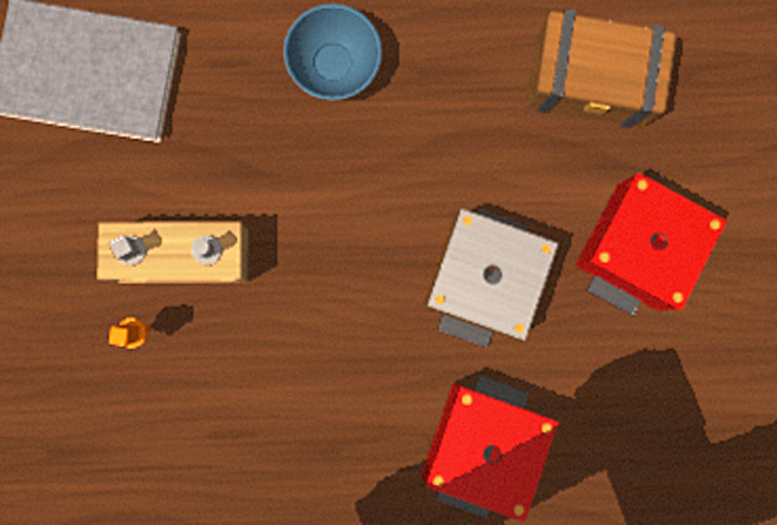

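View pics/c_scene.png

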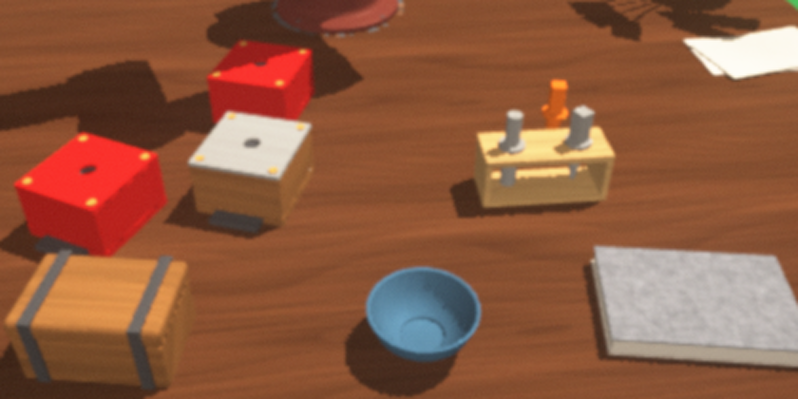

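The top view shows two grey pins in the rack. The left one, at about (191,198), has a square head, so it is taper_pin. The right one, at (228,199), has a round head, so it is straight_pin. The orange one at (191,238) is a look-alike. Of the three mounts, the silver one with its hole at (365,210) is meant, and the red ones at (443,194) and (364,295) are look-alikes. The scene crop agrees: square grey head on the right at about (425,190), round one at (390,190), silver mount hole at (252,195).

```bash
cat > h.py <<'E'
import numpy as np,cv2
from scipy.spatial.transform import Rotation as R
from station import ctrl
def ray(n,uv,obs=None):
    p=ctrl.camera_params(n)
    x=(uv[0]-p["cx"])/p["fx"];y=(uv[1]-p["cy"])/p["fy"]
    if n=="wrist":
        r=np.hypot(x,y);d=np.array([np.sin(r)*x/r,np.sin(r)*y/r,np.cos(r)])
        T=np.eye(4);T[:3,:3]=R.from_rotvec(obs["tool_rot"]).as_matrix();T[:3,3]=obs["tool_pos"];T=T@p["tool_from_camera"]
    else: d=np.array([x,y,1.]);T=p["T"]
    return T[:3,3],T[:3,:3]@d
def at_z(n,uv,z,obs=None):
    o,d=ray(n,uv,obs);return o+d*(z-o[2])/d[2]
def proj(n,P,obs=None):
    p=ctrl.camera_params(n);P=np.atleast_2d(P)
    if n=="wrist":
        T=np.eye(4);T[:3,:3]=R.from_rotvec(obs["tool_rot"]).as_matrix();T[:3,3]=obs["tool_pos"];T=T@p["tool_from_camera"]
    else:T=p["T"]
    c=(P-T[:3,3])@T[:3,:3]
    if n=="wrist":
        r=np.hypot(c[:,0],c[:,1]);th=np.arctan2(r,c[:,2]);k=th/np.maximum(r,1e-9);q=c[:,:2]*k[:,None]
    else:q=c[:,:2]/c[:,2:]
    return q*p["fx"]+[p["cx"],p["cy"]]
def tool(world,obs):  # world shift -> tool axes
    return R.from_rotvec(obs["tool_rot"]).inv().apply(world)
E
python3 - <<'E'
from h import *
for n,h,pn in(("top",(364.8,210.5),(191.7,198.6)),("scene",(252.6,195.3),(421.8,196))):
    print(n,"hole",at_z(n,h,.072).round(4),"pin",at_z(n,pn,.066).round(4))
    im=cv2.imread(f"pics/{n}0.png");g=cv2.cvtColor(im,6)
    x,y=map(int,h);c=g[y-7:y+8,x-9:x+10]
    m=(c<110).astype(np.uint8);k,l,s,ce=cv2.connectedComponentsWithStats(m)
    for i in range(1,k):
        u=ce[i]+[x-9,y-7];print(s[i,4],u.round(1),at_z(n,u,.072).round(4))
# cover corner dots in top
for u in((468,221),(546,250),(519,328),(440,300)): print(at_z("top",(u[0]/2.1+130,u[1]/2.1+80),.072).round(4))
# rack corners
for u in((98,223),(243,223),(243,282),(120,282)): print("rack",at_z("top",(u[0]/2.1+130,u[1]/2.1+80),.066).round(4))
for u in((128,249),(207,249)): print("head~",at_z("top",(u[0]/2.1+130,u[1]/2.1+80),.111).round(4))
E
```

```text
top hole [ 0.511  -0.1297  0.072 ] pin [0.5468 0.2566 0.066 ]
52 [364.2 210.2] [ 0.5116 -0.1284  0.072 ]
scene hole [ 0.5145 -0.1293  0.072 ] pin [0.5504 0.2477 0.066 ]
5 [253.2 194.4] [ 0.5111 -0.128   0.072 ]
[ 0.5687 -0.1046  0.072 ]
[ 0.5356 -0.1878  0.072 ]
[ 0.4527 -0.1554  0.072 ]
[ 0.4846 -0.0719  0.072 ]
rack [0.5754 0.2898 0.066 ]
rack [0.5722 0.1364 0.066 ]
rack [0.509  0.1373 0.066 ]
rack [0.512  0.2668 0.066 ]
head~ [0.5425 0.2471 0.111 ]
head~ [0.5408 0.1678 0.111 ]
```

```bash
T="0.06 0.595 -0.614 0 0 0 0.452"; python3 -m jog '0.06 0.595 -0.614 0 0 0 0.452;0.06 0.595 -0.614 0 0 0 0.452;0.06 0.595 -0.614 0 0 0 0.452;0.06 0.595 -0.614 0 0 0 0.452;0.06 0.595 -0.614 0 0 0 0.452;0.06 0.595 -0.614 0 0 0 0.452;0.06 0.595 -0.614 0 0 0 0.452;0.06 0.595 -0.614 0 0 0 0.452;0.06 0.595 -0.614 0 0 0 0.452;0.06 0.595 -0.614 0 0 0 0.452;0.06 0.595 -0.614 0 0 0 0.452;0.06 0.595 -0.614 0 0 0 0.452;0.06 0.595 -0.614 0 0 0 0.452;0.06 0.595 -0.614 0 0 0 0.452;0.06 0.595 -0.614 0 0 0 0.452;0.06 0.595 -0.614 0 0 0 0.452;0.06 0.595 -0.614 0 0 0 0.452;0.06 0.595 -0.614 0 0 0 0.452;0.06 0.595 -0.614 0 0 0 0.452;0.06 0.595 -0.614 0 0 0 0.452'
```

```text
t: 2.57
tool_pos: [0.5336, 0.2316, 0.2394]
tool_rot: [3.142, 0.001, 0.001]
contact_force: [0.5, -0.6, -0.3]
opening: 0.06
grip_force: 0.0
```

```bash
python3 - <<'E'
from h import *
o=ctrl.get_obs();im=ctrl.get_image("wrist");cv2.imwrite("pics/w1.png",im[:,:,::-1])
print(o["tool_pos"],o["t"])
for th in("taper_pin","straight_pin"):
    for d in ctrl.cut_out("wrist",th): print(th,d["p"],np.round(d["extent"]))
    for d in ctrl.tip_of("wrist",th): print(d["xy"],d["p"],at_z("wrist",d["xy"],.066,o).round(4))
u=proj("wrist",[.5425,.25,.1],o)[0];print(u);x,y=map(int,u)
c=im[max(0,y-60):y+60,max(0,x-80):x+80,::-1];print(max(0,x-80),max(0,y-60));cv2.imwrite("pics/w1c.png",cv2.resize(c,None,fx=5,fy=5,interpolation=2))
E
```

```text
[0.53355852 0.23162024 0.23944003] 2.5667
taper_pin 0.98 [263. 248. 299. 282.]
taper_pin 0.68 [282. 160. 314. 197.]
[298.2, 175.8] 0.79 [0.5427 0.254  0.066 ]
[267.6, 266.8] 0.64 [0.4396 0.2909 0.066 ]
straight_pin 0.73 [366. 161. 395. 197.]
[376.7, 177.0] 0.65 [0.5417 0.1741 0.066 ]
[299.93649616 183.13467428]
219 123
```

View pics/w1c.png

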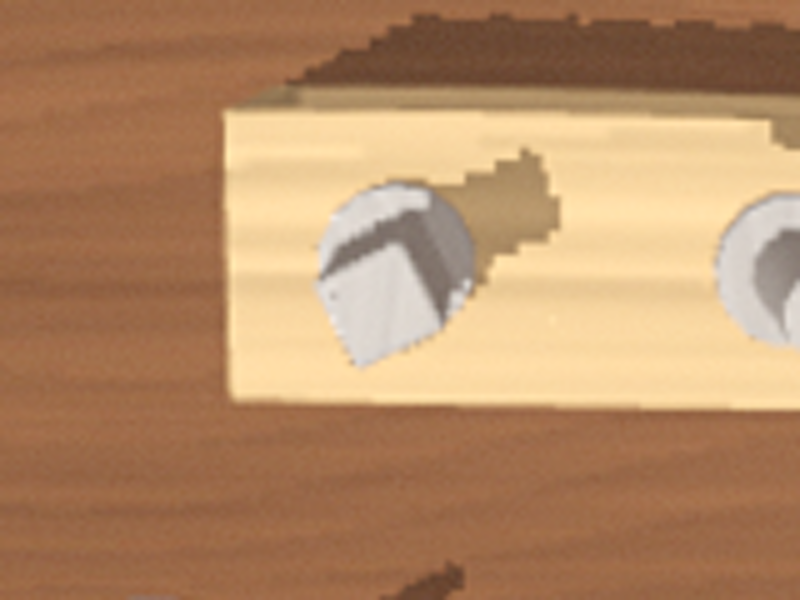

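The crop shows the square-headed taper pin in the rack's +y hole. Its top face corners are at about (402,243), (446,327), (362,366) and (319,288) in the crop, turned by about 27°.

```bash
python3 - <<'E'
from h import *
o=ctrl.get_obs();o["tool_pos"]
P=np.array([at_z("wrist",(219+a/5,123+b/5),.111,o) for a,b in((402,243),(446,327),(362,366),(319,288))])
print(P.round(4),P.mean(0))
e=np.roll(P,-1,0)-P;print(np.linalg.norm(e[:,:2],axis=1),np.degrees(np.arctan2(e[:,1],e[:,0]))%90)
print("collar c",at_z("wrist",(219+396/5,123+259/5),.071,o))
E
```

```text
[[0.5546 0.2471 0.111 ]
 [0.5397 0.2396 0.111 ]
 [0.5327 0.2544 0.111 ]
 [0.5467 0.2616 0.111 ]] [0.54343931 0.25069637 0.111     ]
[0.01660131 0.01638186 0.01573185 0.01654352] [26.59687682 25.25908386 27.17570851 28.28653599]
collar c [0.54419323 0.25106682 0.071     ]
```

```bash
python3 -m jog '0.05 0.01 -0.0192 0.04 0 0 -0.468;0.05 0.01 -0.0192 0.08 0 0 -0.468;0.05 0.01 -0.0192 0.1 0 0 -0.468;0.05 0.01 -0.0192 0.1 0 0 -0.468;0.05 0.01 -0.0192 0.1 0 0 -0.468;0.05 0.01 -0.0192 0.12 0 0 -0.468;0.05 0.01 -0.0192 0.14 0 0 -0.468;0.05 0.01 -0.0192 0.1555 0 0 -0.468;0.05 0.01 -0.0192 0.1555 0 0 -0.468;0.03 0.01 -0.0192 0.1555 0 0 -0.468;0.02 0.01 -0.0192 0.1555 0 0 -0.468;0.01 0.01 -0.0192 0.1555 0 0 -0.468;0.01 0.01 -0.0192 0.1555 0 0 -0.468;0.01 0.01 -0.0192 0.1555 0 0 -0.468;0.01 0.01 -0.0192 0.1555 0 0 -0.468' 80
```

```text
t: 4.07
tool_pos: [0.5433, 0.2514, 0.087]
tool_rot: [-3.051, -0.725, -0.003]
contact_force: [-5.6, 7.5, 5.2]
opening: 0.0168
grip_force: 77.7
```

```bash
python3 -m jog '0.01 0 0 -0.02 0 0 0;0.01 0 0 -0.06 0 0 0;0.01 0 0 -0.1 0 0 0;0.01 -0.02 0.032 -0.101 0 0 0;0.01 -0.04 0.065 -0.101 0 0 0;0.01 -0.06 0.097 -0.101 0 0 0;0.01 -0.08 0.13 -0.101 0 0 0;0.01 -0.1 0.162 -0.101 0 0 0;0.01 -0.12 0.195 -0.101 0 0 0;0.01 -0.14 0.227 -0.101 0 0 0;0.01 -0.16 0.259 -0.101 0 0 0;0.01 -0.18 0.292 -0.101 0 0 0;0.01 -0.2 0.324 -0.101 0 0 0;0.01 -0.2 0.324 -0.101 0 0 0;0.01 -0.2 0.324 -0.101 0 0 0'; python3 - <<'E'
from h import *
o=ctrl.get_obs();print(o["tool_pos"],o["contact_force"])
V=[]
for n in("wrist","scene","top"):
    im=ctrl.get_image(n);cv2.imwrite(f"pics/{n}2.png",im[:,:,::-1])
    for d in ctrl.tip_of(n,"mount_hole"): print(n,d["xy"],d["p"],at_z(n,d["xy"],.072,o).round(4))
    x,y=map(int,proj(n,[.511,-.129,.1],o)[0]);x=min(max(x,50),590);y=min(max(y,50),350)
    print(n,x-50,y-50);V.append(cv2.resize(im[y-50:y+50,x-50:x+50,::-1],(400,400),interpolation=2))
cv2.imwrite("pics/v2.png",np.hstack(V[:2]))
E
```

```text
t: 5.32
tool_pos: [0.5111, -0.1329, 0.1864]
tool_rot: [3.056, 0.721, 0.003]
contact_force: [-0.1, 0.5, -1.8]
opening: 0.0167
grip_force: 79.4
[ 0.51108098 -0.13291952  0.18644249] [-0.06876665  0.54601179 -1.80399394]
wrist [317.2, 197.8] 0.81 [ 0.5115 -0.1298  0.072 ]
wrist [496.1, 250.7] 0.56 [ 0.5423 -0.3128  0.072 ]
wrist 265 157
scene [255.6, 153.1] 0.8 [ 0.3236 -0.1267  0.072 ]
scene [166.0, 204.9] 0.75 [ 0.5302 -0.3148  0.072 ]
scene [253.1, 192.6] 0.68 [ 0.504  -0.1285  0.072 ]
scene 201 133
top [364.7, 208.8] 0.9 [ 0.5148 -0.1296  0.072 ]
top 316 159
```

View pics/v2.png

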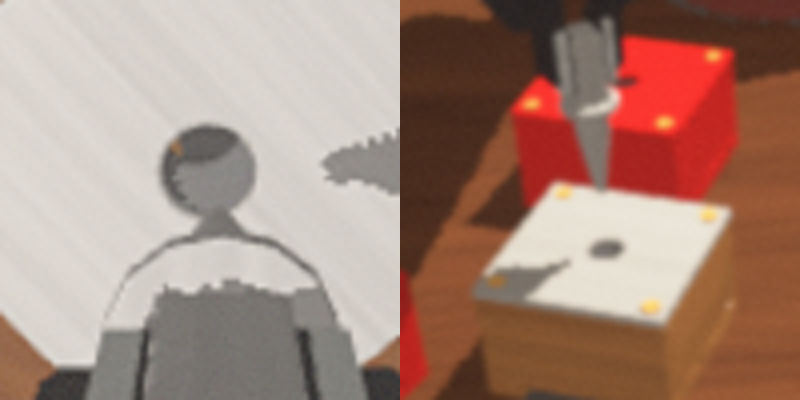

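```bash
python3 - <<'E'
from h import *
o=ctrl.get_obs()
z=.1864-.074
print("nose wrist",at_z("wrist",(319.5,209),z,o),"expected px if on axis",(proj("wrist",np.r_[o["tool_pos"][:2],z],o)))
print("nose scene",at_z("scene",(351.5,180.3),z), proj("scene",np.r_[o["tool_pos"][:2],z]))
w=cv2.imread("pics/wrist2.png");h=(265+208/4,157+170/4);print("hole wrist",at_z("wrist",h,.072,o))
x,y=map(int,h);c=cv2.resize(w[y-18:y+18,x-18:x+18],(576,576),interpolation=2)
c=cv2.convertScaleAbs(c,alpha=1.8,beta=-60);cv2.imwrite("pics/w2c.png",c);print(x-18,y-18)
t=cv2.imread("pics/top2.png");x,y=364,210
# tool x direction in image for the record
print("tool x world",R.from_rotvec(o["tool_rot"]).apply([1,0,0]))
E
```

```text
nose wrist [ 0.51498614 -0.1268865   0.1124    ] expected px if on axis [[320.53217945 215.41890312]]
nose scene [0.53935541 0.08810545 0.1124    ] [[250.62228386 179.2861161 ]]
hole wrist [ 0.5102538  -0.12682605  0.072     ]
299 181
tool x world [8.91710536e-01 4.52606087e-01 2.24636045e-04]
```

View pics/w2c.png

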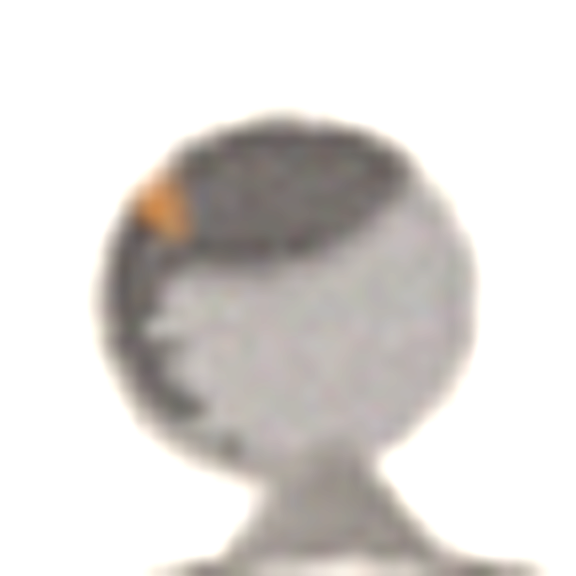

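The wrist crop shows the silver mount's hole. A dark lens towards image-up (tool +x, about 11° towards −y) is probably the overlap with the plate's hole. I'll check that by feel: enter near that side and watch the forces.

```bash
python3 -m jog '0.01 0.0046 -0.0046 0.012 0 0 0;0.01 0.0046 -0.0046 0.024 0 0 0;0.01 0.0046 -0.0046 0.032 0 0 0;0.01 0.0046 -0.0046 0.036 0 0 0;0.01 0.0046 -0.0046 0.038 0 0 0;0.01 0.0046 -0.0046 0.038 0 0 0' ; python3 - <<'E'
from h import *
o=ctrl.get_obs()
im=ctrl.get_image("wrist");s=ctrl.get_image("scene")
A=cv2.resize(im[165:255,275:365,::-1],(400,400),interpolation=2)
x,y=map(int,proj("scene",[.511,-.129,.072])[0]);print(x-30,y-30)
B=cv2.resize(s[y-30:y+30,x-30:x+30,::-1],(400,400),interpolation=2)
cv2.imwrite("pics/v3.png",np.hstack([A,B]))
E
```

```text
t: 6.12
tool_pos: [0.5126, -0.1245, 0.146]
tool_rot: [-3.055, -0.728, 0.002]
contact_force: [0.1, -0.6, -1.6]
opening: 0.017
grip_force: 79.5
222 164
```

View pics/v3.png

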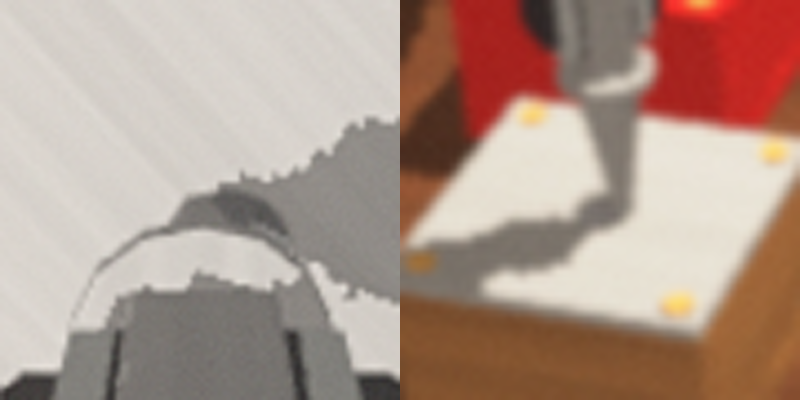

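The nose is still free of contact. It appears about 2 mm too far in +y over the hole (tile column ≈ 622 against hole centre 604), so I'll correct that and dip in a little.

```bash
python3 -c "
from station import ctrl;print(ctrl.get_obs()['tool_pos'])"; python3 -m jog '0.01 -0.0002 0.0012 0 0 0 0;0.01 -0.0004 0.0023 0 0 0 0;0.01 -0.0004 0.0023 0.001 0 0 0;0.01 -0.0004 0.0023 0.002 0 0 0;0.01 -0.0004 0.0023 0.003 0 0 0;0.01 -0.0004 0.0023 0.003 0 0 0;0.01 -0.0004 0.0023 0.003 0 0 0'
```

```text
[ 0.51317601 -0.12491047  0.14692423]
t: 6.8
tool_pos: [0.5135, -0.1269, 0.1437]
tool_rot: [-3.056, -0.728, 0.0]
contact_force: [0.5, -0.4, -2.2]
opening: 0.017
grip_force: 79.6
```

```bash
python3 -m jog '0.01 0 0 0.001 0 0 0;0.01 0 0 0.002 0 0 0;0.01 0 0 0.002 0 0 0;0.01 0 0 0.002 0 0 0';python3 -m jog '0.01 0 0 0.001 0 0 0;0.01 0 0 0.002 0 0 0;0.01 0 0 0.002 0 0 0;0.01 0 0 0.002 0 0 0'
```

```text
t: 7.13
tool_pos: [0.5135, -0.127, 0.1417]
tool_rot: [3.056, 0.728, -0.0]
contact_force: [-0.2, 0.1, -2.3]
opening: 0.0167
grip_force: 79.5
t: 7.47
tool_pos: [0.5135, -0.1271, 0.1397]
tool_rot: [3.056, 0.728, -0.001]
contact_force: [-1.4, -0.4, -1.6]
opening: 0.0168
grip_force: 79.6
```

```bash
python3 -m jog '0.01 0 0 0.001 0 0 0;0.01 0 0 0.002 0 0 0;0.01 0 0 0.002 0 0 0;0.01 0 0 0.002 0 0 0';python3 -m jog '0.01 0 0 0.001 0 0 0;0.01 0 0 0.002 0 0 0;0.01 0 0 0.002 0 0 0;0.01 0 0 0.002 0 0 0'
```

```text
t: 7.8
tool_pos: [0.5135, -0.1272, 0.1378]
tool_rot: [3.056, 0.728, -0.001]
contact_force: [-2.1, -2.3, -0.3]
opening: 0.0165
grip_force: 79.7
t: 8.13
tool_pos: [0.5135, -0.1273, 0.1358]
tool_rot: [3.055, 0.728, -0.001]
contact_force: [-3.4, -3.5, 0.1]
opening: 0.017
grip_force: 79.8
```

The nose went past plate level with almost no vertical force. The side force comes only from the cover edge at about 45° world, so the direction was right. I'll go on down, moving inward as the cone widens.

```bash
python3 -m jog '0.01 -0.0005 0.0002 0.001 0 0 0;0.01 -0.0007 0.0003 0.002 0 0 0;0.01 -0.0009 0.0003 0.003 0 0 0;0.01 -0.001 0.0003 0.004 0 0 0;0.01 -0.001 0.0003 0.004 0 0 0;0.01 -0.001 0.0003 0.004 0 0 0'; python3 -m jog '0.01 -0.0002 0.0001 0.001 0 0 0;0.01 -0.0004 0.0001 0.002 0 0 0;0.01 -0.0005 0.0002 0.003 0 0 0;0.01 -0.0007 0.0002 0.004 0 0 0;0.01 -0.0007 0.0002 0.004 0 0 0;0.01 -0.0007 0.0002 0.004 0 0 0'
```

```text
t: 8.63
tool_pos: [0.5128, -0.1278, 0.1315]
tool_rot: [3.056, 0.728, -0.001]
contact_force: [-3.4, -4.0, 0.3]
opening: 0.0165
grip_force: 79.8
t: 9.13
tool_pos: [0.5123, -0.1283, 0.1278]
tool_rot: [3.056, 0.728, -0.0]
contact_force: [-3.2, -3.9, 1.6]
opening: 0.0169
grip_force: 80.0
```

```bash
python3 -m jog '0.01 -0.0004 0.0001 0.001 0 0 0;0.01 -0.0006 0.0002 0.002 0 0 0;0.01 -0.0007 0.0003 0.003 0 0 0;0.01 -0.0009 0.0003 0.004 0 0 0;0.01 -0.0009 0.0003 0.004 0 0 0;0.01 -0.0009 0.0003 0.004 0 0 0'; python3 -m jog '0.01 -0.0002 0.0001 0.001 0 0 0;0.01 -0.0004 0.0001 0.002 0 0 0;0.01 -0.0005 0.0002 0.003 0 0 0;0.01 -0.0007 0.0002 0.004 0 0 0;0.01 -0.0007 0.0002 0.004 0 0 0;0.01 -0.0007 0.0002 0.004 0 0 0'
```

```text
t: 9.63
tool_pos: [0.5123, -0.1289, 0.1254]
tool_rot: [3.056, 0.728, 0.002]
contact_force: [-5.7, -1.8, 8.3]
opening: 0.0166
grip_force: 81.0
t: 10.13
tool_pos: [0.512, -0.1296, 0.1219]
tool_rot: [3.055, 0.728, 0.003]
contact_force: [-6.4, -2.2, 10.2]
opening: 0.0171
grip_force: 81.1
```

```bash
python3 -m jog '0.01 -0.0003 0 0.001 0 0 0;0.01 -0.0006 0 0.002 0 0 0;0.01 -0.0008 0 0.003 0 0 0;0.01 -0.0008 0 0.003 0 0 0;0.01 -0.0008 0 0.003 0 0 0'; python3 -m jog '0.01 -0.0002 0 0.001 0 0 0;0.01 -0.0004 0 0.002 0 0 0;0.01 -0.0006 0 0.003 0 0 0;0.01 -0.0006 0 0.003 0 0 0;0.01 -0.0006 0 0.003 0 0 0'
```

```text
t: 10.55
tool_pos: [0.5115, -0.1299, 0.119]
tool_rot: [3.055, 0.728, 0.003]
contact_force: [-4.8, -2.9, 10.3]
opening: 0.0166
grip_force: 81.2
t: 10.97
tool_pos: [0.5109, -0.1302, 0.116]
tool_rot: [3.055, 0.728, 0.003]
contact_force: [-5.4, -3.3, 10.0]
opening: 0.0166
grip_force: 81.2
```

```bash
python3 -m jog '0.01 -0.0003 0.0001 0.001 0 0 0;0.01 -0.0005 0.0001 0.002 0 0 0;0.01 -0.0007 0.0001 0.003 0 0 0;0.01 -0.0007 0.0001 0.003 0 0 0;0.01 -0.0007 0.0001 0.003 0 0 0'; python3 -m jog '0.01 -0.0002 0.0001 0.001 0 0 0;0.01 -0.0004 0.0001 0.002 0 0 0;0.01 -0.0006 0.0001 0.003 0 0 0;0.01 -0.0006 0.0001 0.003 0 0 0;0.01 -0.0006 0.0001 0.003 0 0 0'
```

```text
t: 11.38
tool_pos: [0.5104, -0.1305, 0.113]
tool_rot: [3.055, 0.728, 0.003]
contact_force: [-5.6, -1.6, 10.4]
opening: 0.0169
grip_force: 81.2
t: 11.8
tool_pos: [0.5098, -0.1308, 0.1099]
tool_rot: [3.055, 0.728, 0.003]
contact_force: [-6.7, -2.2, 9.9]
opening: 0.017
grip_force: 81.2
```

```bash
python3 -m jog '0.01 -0.0003 0 0.001 0 0 0;0.01 -0.0005 0 0.002 0 0 0;0.01 -0.0007 0 0.003 0 0 0;0.01 -0.0007 0 0.003 0 0 0;0.01 -0.0007 0 0.003 0 0 0'; python3 -m jog '0.01 -0.0002 0 0.001 0 0 0;0.01 -0.0003 0 0.002 0 0 0;0.01 -0.0004 0 0.003 0 0 0;0.01 -0.0004 0 0.003 0 0 0;0.01 -0.0004 0 0.003 0 0 0'
```

```text
t: 12.22
tool_pos: [0.5092, -0.1311, 0.1069]
tool_rot: [3.056, 0.728, 0.003]
contact_force: [-6.5, -2.1, 10.5]
opening: 0.017
grip_force: 81.3
t: 12.63
tool_pos: [0.5087, -0.1312, 0.1031]
tool_rot: [3.056, 0.728, 0.003]
contact_force: [-4.4, -3.2, 6.6]
opening: 0.0169
grip_force: 80.8
```

```bash
python3 -m jog '0.01 -0.0002 0 0.001 0 0 0;0.01 -0.0003 0 0.002 0 0 0;0.01 -0.0003 0 0.003 0 0 0;0.01 -0.0003 0 0.003 0 0 0;0.01 -0.0003 0 0.003 0 0 0'; python3 -m jog '0.01 -0.0001 0 0.001 0 0 0;0.01 -0.0002 0 0.002 0 0 0;0.01 -0.0002 0 0.003 0 0 0;0.01 -0.0002 0 0.003 0 0 0;0.01 -0.0002 0 0.003 0 0 0'
```

```text
t: 13.05
tool_pos: [0.5086, -0.1312, 0.0999]
tool_rot: [3.056, 0.728, 0.004]
contact_force: [-3.5, -2.7, 5.0]
opening: 0.0169
grip_force: 80.6
t: 13.47
tool_pos: [0.5085, -0.1312, 0.0968]
tool_rot: [3.056, 0.728, 0.005]
contact_force: [-2.0, -2.3, 5.7]
opening: 0.0167
grip_force: 80.5
```

```bash
python3 -m jog '0.01 0 0 0.001 0 0 0;0.01 0 0 0.002 0 0 0;0.01 0 0 0.0025 0 0 0;0.01 0 0 0.0025 0 0 0;0.01 0 0 0.0025 0 0 0'; python3 -m jog '0.01 0 0 0.0005 0 0 0;0.01 0 0 0.001 0 0 0;0.01 0 0 0.001 0 0 0;0.01 0 0 0.001 0 0 0'
```

```text
t: 13.88
tool_pos: [0.5084, -0.1312, 0.0941]
tool_rot: [3.056, 0.728, 0.004]
contact_force: [-1.2, -1.7, 5.4]
opening: 0.017
grip_force: 80.5
t: 14.22
tool_pos: [0.5084, -0.1311, 0.0929]
tool_rot: [3.056, 0.728, 0.004]
contact_force: [0.6, 0.4, 5.3]
opening: 0.0169
grip_force: 80.7
```

```bash
python3 -m jog '0.01 0 0 0.0005 0 0 0;0.01 0 0 0.001 0 0 0;0.01 0 0 0.001 0 0 0;0.01 0 0 0.001 0 0 0'; python3 -m jog '0.01 0 0 0.0005 0 0 0;0.01 0 0 0.001 0 0 0;0.01 0 0 0.001 0 0 0;0.01 0 0 0.001 0 0 0'
```

```text
t: 14.55
tool_pos: [0.5084, -0.1311, 0.0929]
tool_rot: [-3.056, -0.728, -0.004]
contact_force: [-2.3, 1.1, 10.3]
opening: 0.0164
grip_force: 81.3
t: 14.88
tool_pos: [0.5085, -0.1311, 0.0929]
tool_rot: [-3.056, -0.728, -0.003]
contact_force: [-5.8, 2.2, 15.7]
opening: 0.0167
grip_force: 82.1
```

The pin has stopped dead at TCP z = 0.0929. I predicted 0.093, so the collar is on the cover. I'll relax the load, open the gripper and back off.

```bash
python3 -m jog '0.01 0 0 -0.001 0 0 0;0.01 0 0 -0.002 0 0 0;0.01 0 0 -0.002 0 0 0;0.03 0 0 -0.002 0 0 0;0.05 0 0 -0.002 0 0 0;0.05 0 0 -0.002 0 0 0;0.05 0 0 -0.002 0 0 0;0.05 0 0 -0.002 0 0 0;0.05 0 0 -0.01 0 0 0;0.05 0 0 -0.03 0 0 0;0.05 0 0 -0.06 0 0 0;0.05 0 0 -0.1 0 0 0;0.05 0 0 -0.13 0 0 0;0.05 -0.04 0 -0.13 0 0 0;0.05 -0.08 0 -0.13 0 0 0;0.05 -0.08 0 -0.13 0 0 0;0.05 -0.08 0 -0.13 0 0 0;0.05 -0.08 0 -0.13 0 0 0'; python3 - <<'E'
from h import *
o=ctrl.get_obs()
im=ctrl.get_image("wrist");s=ctrl.get_image("scene")
for d in ctrl.tip_of("scene","taper_pin"): print(d["xy"],d["p"],at_z("scene",d["xy"],.072).round(4))
x,y=map(int,proj("wrist",[.5105,-.129,.09],o)[0]);y=min(max(y,40),360);print(x,y)
A=cv2.resize(im[y-40:y+40,x-40:x+40,::-1],(400,400),interpolation=2)
x,y=map(int,proj("scene",[.511,-.129,.09])[0])
B=cv2.resize(s[y-30:y+30,x-30:x+30,::-1],(400,400),interpolation=2)
cv2.imwrite("pics/v4.png",np.hstack([A,B]))
E
```

```text
t: 16.38
tool_pos: [0.4361, -0.1676, 0.2209]
tool_rot: [3.056, 0.727, 0.002]
contact_force: [-0.1, 0.4, 0.1]
opening: 0.0498
grip_force: 0.0
[422.5, 182.3] 0.72 [0.5052 0.2625 0.072 ]
[248.9, 193.9] 0.61 [ 0.5081 -0.1377  0.072 ]
319 98
```

View pics/v4.png

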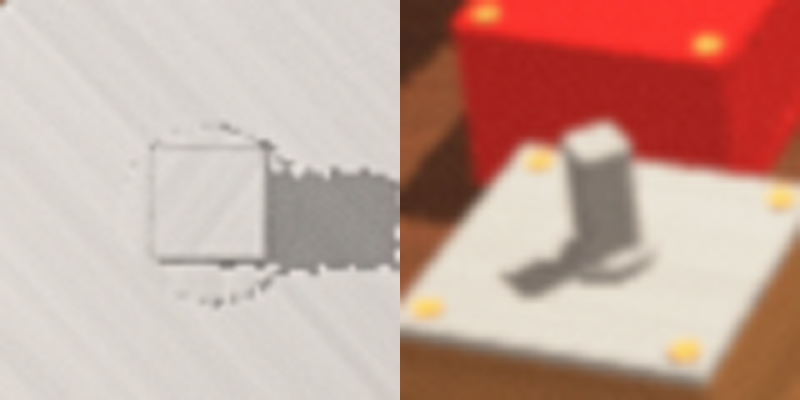

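The wrist tile shows the square head upright (about (210,203)) on its round collar. In the scene tile the collar lies flat on the silver cover (about (610,260)), and the gripper is well clear.

```bash
python3 -c "
from station import ctrl;print(ctrl.finish_job())"
```

```text
the job is handed in; nothing more can be done
None
```

The job is handed in: the taper pin stands let go in the silver mount with its collar flat on the cover, and the measured pressing force stayed under about 18 N; the plate's alignment wasn't read directly, but the shank going fully home means it was pulled into line.

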